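# Hang the loaded dip basket to drip and dry

## Robot

A 6-joint arm with a two-finger parallel gripper is mounted at the origin on the work surface. World frame = base frame: x ahead of the robot, y to its left, z up, the work surface at z = 0. Lengths are in m, angles in rad, forces in N, time in s.
With the tool pointing down it reaches from about 0.275 to 0.825 m from the base axis. Payload 4.9 kg.
Tool frame: the origin (TCP) lies midway between the tips of the shut fingers; the grasp point (between the pads) lies 19 mm behind it; y points along the fingers, x is the direction in which the jaws open and shut, and the axes are right-handed (so a half turn about y gives the same grasp; the last joint's range is limited). The gripper opens to 85 mm and grips with 20 to 120 N. Pads are 22 mm wide; open, the fingers measure 114 mm over their backs; the gripper's body (76 mm by 85 mm) begins 54 mm behind the grasp point. The pads swing forward as they close: fully open they stand 13 mm farther back than shut.
Start: joints at [-1.414, 0.326, -0.193, 1.052, 0, 1.437], TCP at [0.158, -0.527, 0.231] pointing down, gripper open.
Joint ranges: [-2.65, 2.65], [-0.97, 1.79], [-1.3, 1.35], [-1.93, 2.1], [-1.47, 1.37], [-3.14, 3.14]. Speed limits (rad/s): [2.57, 2.57, 3.14, 3.14, 3.14, 3.14].

## Interface

Orientations are given as a unit quaternion [w, x, y, z].
In Python, from cell import bot gives the robot as it stands. Calls block until the motion is done:
- bot.move_pose(position, orientation): joint-space move of the TCP to a pose.
- bot.move_linear(position, speed=0.15, rotation=None, until_force=None): straight line of the TCP; rotation=None keeps the orientation; speed is the mean speed in m/s. With until_force (N) it stops when the force on the tool has changed by that much, and returns True; else False.
- bot.goto_joints(angles): joint-space move.
- bot.set_gripper(opening, grasp_force=None): opening from 0.0 (shut) to 1.0 (fully open); grasp_force is the grip in N (None keeps the last); returns when the fingers have stopped.
- bot.wait(seconds).
- bot.solve_ik(position, orientation): joint angles nearest the present ones, or None.
- bot.camera(name): name is "scene" or "top" or "wrist"; returns the picture (384x512x3 uint8, red, green, blue); there is no depth.
- bot.calibration(name): a dict with "mtx" (3x3 intrinsics, pixels), "extrinsics" (4x4, takes a point from world to camera coordinates); the wrist camera has in their place "hand_eye" (4x4, takes a point from camera to tool coordinates, whose origin is the TCP and whose axes are the tool frame's). Camera axes: x right, y down, z forward; pixel columns grow to the right and rows downward; lengths in m; the calibration is good to about 2 mm. A picture is of the moment at which its call begins: read the wrist's pose just before it. calibration takes no time and is no camera call.
A pose or a line that the arm cannot do raises bot.PlanningError and nothing moves.
- bot.close_job(): hands the job in, once; it reports no verdict.
Trained networks look in the newest picture that a camera, given by its name, has taken for a name from the list of things; names that differ only in an ending like _2 or _b are one class to them, and where a whole thing is asked for, a point or a joint stands for the part that bears it (a point fixed in the world has none). Each returns a list of dicts, best first, with "confidence" (0 to 1); they miss things now and then, are a little off and sometimes report something else, mostly with a low value. They report only what shows in the picture. A call takes as long as a camera call. They do not tell look-alikes from the thing itself.
- bot.search_frame(camera, thing): "bbox" ([left, top, width, height] in pixels, round what is visible of it).
Readings, each from a call of its own:
- bot.read_clock(): time.
- bot.read_joint_positions(): joint angles.
- bot.read_joint_vel(): joint speeds.
- bot.read_joint_efforts(): joint torques, N m.
- bot.read_position(): TCP position.
- bot.read_tool_rot(): TCP orientation.
- bot.read_ft_force(): force on the tool from outside, world axes, zero at the start.
- bot.read_moment(): the same for the moment, N m.
- bot.read_gripper_width(): opening from 0.0 (shut) to 1.0 (fully open).
Only numpy, scipy, OpenCV 4.12 (cv2) and the standard library are available. Lean on these libraries where they do the work, as an engineer would, in place of code of your own. Each camera call takes 0.05 s, during which the arm holds its last target. There are 200 camera calls.

## Task

Set the freshly washed hub to dry. First put the drip tray flat on the bench squarely under the double hook, then put the flanged hub into the wire basket, then hang the basket by its bail on both prongs of the hook, and only after that switch the blower on by pushing its lever fully over to the far side. Leave the bearing ring, the jar, the can and the tin standing where they are.

Things in the scene. Friction and masses are not known exactly. Their poses are not given: they have to be found in the camera images.
- hook_seat (a point): Double hook of the drying stand (fixed; place and yaw vary). Here lies the middle of the basket's bail bar when hung, 235 mm above the bench. x runs from the prong tips to the stand's back, away from the robot; y along the hung bar; z up. Two prongs of 10 mm round steel at y = -40 and +40 mm point to -x; each has a V notch (45 degree flanks), its bottom straight below this point.
- hook_tips (a point): Midway between the prongs' two upturned tips, on their centreline: x = -24, z = +10 mm from hook_seat (steel reaches 5 mm farther forward and up). The bar must pass over them with its centre 21 mm or more above hook_seat, then come down. Behind the V, from x = +20 mm, the prongs run level, tops 11 mm above hook_seat, back to a crossbeam at x = +112 mm.
- lamp_edge (a point): Middle of the front lower edge of a white lamp bar over the hook: x = +10, z = +162 mm from hook_seat. The bar is 55 mm deep (to +x), 230 mm wide, 28 mm high: a tool pointing straight down does not fit above the seat; lean it back to -x by 25 to 45 degrees. Arms at y = -100 and +100 mm join it to two 25 mm square posts at x = +125 mm.
- drip_spot (a point): Point on the bench top straight below hook_seat (same axes); the middle of the drip tray belongs here. The bench is clear from the posts' feet (x = +95 mm) forwards.
- basket_grip (a point): Point in the wooden grip block on the bail (rigid handle) of an open wire basket; the block is 30 mm (x) by 24 mm (y) by 60 mm high, this point 5 mm above its middle, 190 mm above the basket's underside and 40 mm above the bail bar. Grasp it across its 24 mm, along y. Basket and hub weigh 0.45 to 0.9 kg. Basket axes: y along the bail bar, z up.
- basket_bar (a point): Middle of the bail bar: round steel 10 mm thick, level along y, 150 mm above the basket's underside, 40 mm below basket_grip; uprights of the same bar carry it at x = 0, y = -67 and +67 mm. The block stands from 5 to 65 mm above this point. With the hub in its front half the hung basket tips by up to about 10 degrees.
- basket_floor (a point): Middle of the basket's inner floor, 5 mm above its underside. The basket is loose, upright on the bench, 180 mm (x) by 144 mm (y), inside 172 by 136 mm, walls 60 mm high and 4 mm thick. As the bail stands over the middle, load the half in front of it (x = -48 mm here), the tool leaning back to the basket's -x by 12 to 30 degrees.
- tray_tab (a point): Grip tab of the drip tray: an upright block 30 mm (x) by 20 mm (y), 70 mm high from the bench, at the middle of the tray's -x edge. This point is its centre in plan, 45 mm above the tray's underside and 110 mm in -x from the tray's centre; grasp it along y.
- tray_center (a point): Middle of the drip tray, half-way up (10 mm above its underside): open aluminium tray 190 mm (x) by 150 mm (y), rim 20 mm high, 0.2 kg, loose, flat on the bench. Its x axis points from the tab across the tray.
- hub_center (a point): Flanged steel hub, loose, standing on its flange: flange 62 mm diameter and 14 mm thick below, a plain round boss 32 mm diameter above it, 60 mm high in all, 0.15 to 0.28 kg. This point is on its axis, 30 mm above its underside; z along the axis, up. Grasp the boss.
- switch (a joint): The blower's toggle lever, in rad: 0 = off, leaning to the stand's -x (towards the robot); 1.0 = on, pushed fully over to +x. It stays where it is left and needs about 1 N at its tip.
- switch_tip (a point): Centre of the ball (26 mm diameter) at the end of the lever, 80 mm from its pivot; about 92 mm above the bench when off and when on, up to 102 mm midway.
- switch_pivot (a point): The lever's pivot, 22 mm above the bench; at x = +45, y = -210 mm from drip_spot; axes as hook_seat: the lever swings about y, from 38 mm on the -x side to 38 mm on the +x side. Its block is 70 (x) by 50 (y) by 25 mm high. The blower (145 mm high) begins 75 mm beyond the pivot in +x.
- bearing_center (a point): Bystander: steel bearing ring, 64 mm diameter, 20 mm high; its centre.
- jar_center (a point): Bystander: grey jar with a steel cap, 64 mm diameter, 80 mm high; its centre.
- can_center (a point): Bystander: bare aluminium can, 66 mm diameter, 190 mm high; its centre.
- tin_center (a point): Bystander: tin with a paper label, 90 mm diameter, 100 mm high; its centre.
Not all that is in view belongs to the job. Leave any black or orange look-alike of the part that bears hub_center alone.

How it is judged:
On the way, in this order (a step that is already met when the one before it is completed fails the run):
1. the drip tray lies flat on the bench under the hook (within 30 mm and 0.3 rad) (horizontal distance between tray_center and drip_spot below 0.03 m and height (world z) of tray_center below 0.02 m and angle between the x axis of tray_center and the x axis of drip_spot, either way round below 0.3 rad), for 0.2 s.
2. the hub is in the basket, let go (x of hub_center in the frame of basket_floor between -0.085 and 0.085 m and y of hub_center in the frame of basket_floor between -0.067 and 0.067 m and z of hub_center in the frame of basket_floor between 0.005 and 0.05 m and contact force between hub and the fingers below 0.1 N), for 0.2 s.
3. the basket hangs by its bail on both prongs, let go (distance between basket_bar and hook_seat below 0.02 m and angle between the y axis of basket_bar and the y axis of hook_seat, either way round below 0.2 rad and angle between basket_bar's own z axis and vertical below 0.4 rad and x of hub_center in the frame of basket_floor between -0.085 and 0.085 m and y of hub_center in the frame of basket_floor between -0.067 and 0.067 m and z of hub_center in the frame of basket_floor between 0.005 and 0.05 m and contact force between basket and the fingers below 0.1 N), for 0.3 s.
4. the blower's lever is pushed over (value of joint switch above 0.85 rad), for 0.1 s.
At the end, for the whole second after the job is handed in: The basket hangs still on both prongs (bar within 20 mm of the seat and 0.2 rad of square, basket tipped less than 0.4 rad) with the hub inside it, the tray lies flat on the bench within 30 mm of the spot under the hook and within 0.3 rad of square, and the lever stands beyond 0.85 rad (all of step 1 and all of step 3 and value of joint switch above 0.85 rad and linear speed of basket below 0.05 m/s and contact force between basket and stand above 1 N); the robot touches nothing.
It fails at once if a bystander (bearing, jar, can or tin) is moved more than 50 mm (distance of any of bearing_center, jar_center, can_center, tin_center from where it was at the start of the episode above 0.05 m).
It also fails if it takes over 72 s, if anything falls off the work surface, if the arm or the gripper's body presses on something with over 40 N, if the wrist force passes 120 N, or if a joint passes its speed limit or range.

## Working session

There is one attempt and no reset: what is moved stays moved. The work goes in short steps, each a Python script; the robot and the scene stay as the last script left them, time stands still between calls to the robot, and variables do not carry over. Pictures are saved under pics/ and viewed, about 8 in all and at most 12, crops included, and the job is handed in when it is done.

```bash
ls; mkdir -p pics
python3 - <<'E'
from cell import bot
import cv2,numpy as np
print(bot.read_clock())
for c in ("scene","top"):
    im=bot.camera(c); cv2.imwrite(f"pics/{c}0.png",cv2.resize(im[:,:,::-1],(800,600)))
    k=bot.calibration(c); print(c,np.round(k["mtx"],1).tolist(),np.round(k["extrinsics"],4).tolist())
    for t in ["hook_tips","lamp_edge","basket_grip","basket_floor","tray_tab","tray_center","hub_center","switch","switch_tip","bearing_center","jar_center","can_center","tin_center"]:
        try:
            print(t,[(np.round(d["bbox"]).astype(int).tolist(),round(d["confidence"],2)) for d in bot.search_frame(c,t)][:3])
        except Exception as e: print(t,e)
k=bot.calibration("wrist");print(np.round(k["mtx"],1).tolist(),np.round(k["hand_eye"],4).tolist())
print(bot.read_clock(), bot.read_tool_rot())
E
```

```text
pics
0.0
scene [[396.4, 0.0, 246.7], [0.0, 396.4, 190.4], [0.0, 0.0, 1.0]] [[0.2724, 0.9621, 0.0079, -0.1476], [0.5719, -0.1554, -0.8055, -0.097], [-0.7738, 0.2239, -0.5926, 1.8734], [0.0, 0.0, 0.0, 1.0]]
hook_tips [([182, 158, 124, 196], 0.69)]
lamp_edge [([182, 162, 125, 190], 0.83)]
basket_grip [([305, 174, 42, 68], 0.6)]
basket_floor [([304, 176, 43, 70], 0.95)]
tray_tab [([131, 219, 54, 60], 0.82)]
tray_center [([135, 221, 49, 61], 0.74)]
hub_center [([146, 210, 14, 16], 0.73), ([160, 195, 19, 24], 0.7), ([134, 223, 50, 58], 0.68)]
switch [([186, 260, 8, 31], 0.43), ([184, 160, 124, 193], 0.38), ([135, 220, 50, 60], 0.29)]
switch_tip [([185, 263, 8, 21], 0.58)]
bearing_center [([263, 220, 18, 15], 0.49)]
jar_center [([323, 250, 20, 32], 0.67), ([185, 263, 11, 22], 0.46)]
can_center [([108, 245, 31, 55], 0.88), ([185, 161, 125, 191], 0.24)]
tin_center [([361, 209, 36, 34], 0.75)]
top [[459.8, 0.0, 256.2], [0.0, 459.8, 190.1], [0.0, 0.0, 1.0]] [[0.0278, -0.9996, 0.0087, 0.0148], [-0.9852, -0.0289, -0.1691, 0.5362], [0.1693, -0.0039, -0.9856, 1.5081], [0.0, 0.0, 0.0, 1.0]]
hook_tip
[... 293 characters left out ...]
, 174, 53, 65], 0.95)]
hub_center [([249, 235, 22, 25], 0.74), ([351, 254, 17, 16], 0.69), ([326, 271, 13, 5], 0.63)]
switch [([331, 147, 9, 10], 0.55)]
switch_tip [([233, 75, 113, 84], 0.64), ([330, 148, 9, 6], 0.46)]
bearing_center [([145, 179, 52, 55], 0.73), ([220, 202, 15, 16], 0.69)]
jar_center [([187, 124, 18, 17], 0.63), ([320, 137, 20, 25], 0.39)]
can_center [([380, 148, 31, 29], 0.7)]
tin_center [([100, 149, 35, 33], 0.6), ([332, 149, 10, 6], 0.29)]
[[269.1, 0.0, 249.4], [0.0, 269.1, 193.0], [0.0, 0.0, 1.0]] [[1.0, 0.0, -0.0005, 0.0006], [0.0005, -0.2835, 0.959, -0.1418], [-0.0001, -0.959, -0.2835, 0.0724], [0.0, 0.0, 0.0, 1.0]]
1.4 [ 0.56716168 -0.56716029  0.42229473 -0.42228427]
```

View pics/top0.png

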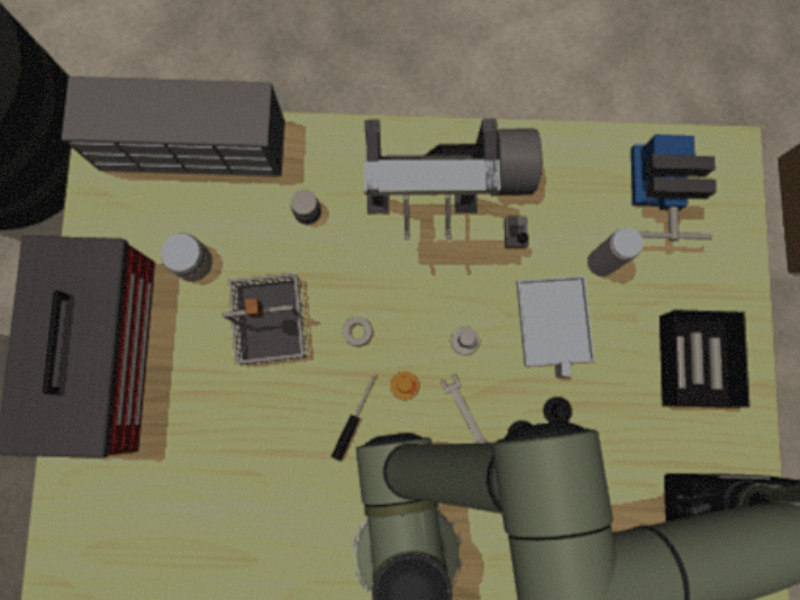

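View pics/scene0.png

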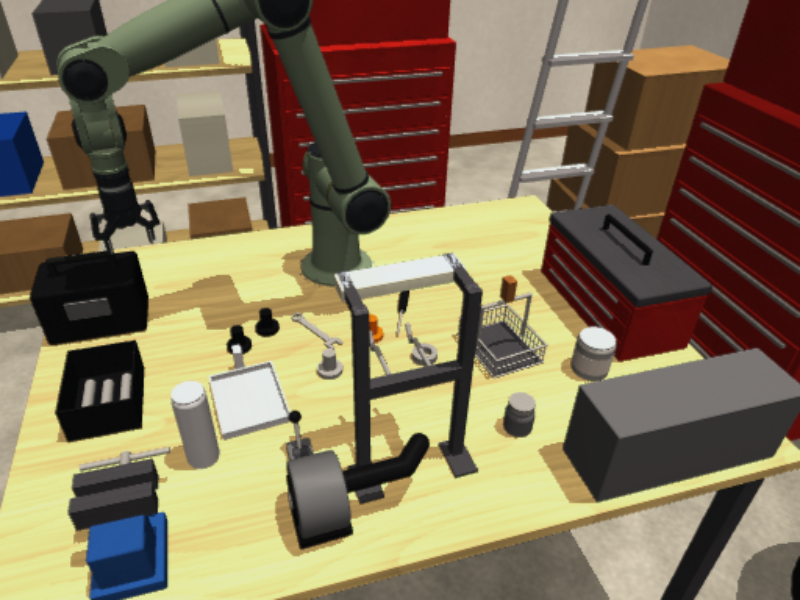

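The top view (800x600) shows:
- Silver hub at (465,340), with an orange look-alike at (405,385) and black ones at (558,408) and (518,430).
- Tray at about (555,322), its tab at (565,370).
- Basket at about (268,318), bail running left to right.
- Prong tips at (407,238) and (448,238).
- Switch at (517,235).

The scene view agrees with this. Next I turn these pixels into positions.

```bash
cat > h.py <<'E'
from cell import bot
import numpy as np, cv2
from scipy.spatial.transform import Rotation as Rn
def cam(name,pose=None):
    k=bot.calibration(name)
    if name!="wrist": T=np.linalg.inv(k["extrinsics"])
    else:
        T=np.eye(4); p,q=pose; T[:3,:3]=Rn.from_quat(np.roll(q,-1)).as_matrix(); T[:3,3]=p; T=T@k["hand_eye"]
    return np.array(k["mtx"]),T
def back(uv,z,name="top",pose=None,s=1.0):
    K,T=cam(name,pose); d=T[:3,:3]@np.linalg.solve(K,[uv[0]/s,uv[1]/s,1]); return T[:3,3]+d*(z-T[2,3])/d[2]
def proj(P,name="top",pose=None):
    K,T=cam(name,pose); c=np.linalg.inv(T)@np.r_[P,1]; u=K@c[:3]; return u[:2]/u[2]
def quat(yaw,lean,flip=False):
    """approach down, leaning back to -ex; jaws along ey"""
    ex=np.array([np.cos(yaw),np.sin(yaw),0]); ey=np.array([-np.sin(yaw),np.cos(yaw),0])
    a=np.sin(lean)*ex-np.cos(lean)*np.array([0,0,1.]); j=-ey if flip else ey
    return np.roll(Rn.from_matrix(np.c_[j,a,np.cross(j,a)]).as_quat(),1), a
def tcp(grasp,yaw,lean,flip=False,off=0.019):
    q,a=quat(yaw,lean,flip); return np.array(grasp)+off*a, q
def pose(): return bot.read_position(),bot.read_tool_rot()
def snap(name):
    ps=pose() if name=="wrist" else None; im=bot.camera(name); return im,ps
E
python3 - <<'E'
from h import *
s=800/512
B=lambda u,v,z:np.round(back((u,v),z,s=s),3)
print("tips",B(407,238,.245),B(448,238,.245))
print("lamp",B(365,194,.397),B(498,194,.397))
print("tray",[B(*c,.02)[:2].tolist() for c in [(517,282),(583,278),(592,360),(525,366)]],"tab",B(565,369,.06))
print("basket",[B(*c,.06)[:2].tolist() for c in [(230,282),(298,276),(306,357),(237,363)]])
print("bar",B(228,315,.15),B(297,308,.15),"grip",B(252,307,.215))
print("hub",B(467,337,.06),B(465,341,.007)); print("switch",B(521,237,.092))
print("bearing",B(357,332,.01),"can",B(626,243,.19),"jar",B(306,201,.08),"orange",B(405,385,.03))
E
```

```text
tips [0.616 0.021 0.245] [ 0.618 -0.057  0.245]
lamp [0.652 0.097 0.397] [ 0.659 -0.131  0.397]
tray [[0.581, -0.227], [0.595, -0.373], [0.414, -0.39], [0.396, -0.244]] tab [ 0.389 -0.322  0.06 ]
basket [[0.555, 0.396], [0.573, 0.251], [0.399, 0.225], [0.382, 0.37]]
bar [0.471 0.374 0.15 ] [0.489 0.237 0.15 ] grip [0.479 0.314 0.215]
hub [ 0.451 -0.114  0.06 ] [ 0.449 -0.115  0.007]
switch [ 0.665 -0.223  0.092]
bearing [0.461 0.123 0.01 ] can [ 0.633 -0.415  0.19 ] jar [0.734 0.24  0.08 ] orange [0.348 0.015 0.03 ]
```

```bash
cat >> h.py <<'E'
SEAT=np.array([.645,-.018,.235]); SY=.028
def sw(x,y,z): # stand frame (hook_seat axes, z from bench) to world
    return np.array([SEAT[0]+x*np.cos(SY)-y*np.sin(SY),SEAT[1]+x*np.sin(SY)+y*np.cos(SY),z])
E
python3 - <<'E'
from h import *
j=np.array(bot.read_joint_positions())
L=np.radians(15)
G=[("tray",(.388,-.318,.045),.09,L),("drop",sw(-.11,0,.045),SY,L),("hub",(.451,-.114,.045),.0,0),("load",(.43,.30,.05),.148,.35),("grip",(.478,.308,.19),.148,.5),("hang",sw(0,0,.30),SY,.6),("sw",sw(-.02,-.21,.1),SY,.3)]
for f in (False,True):
    for n,g,y,l in G:
        p,q=tcp(g,y,l,f); s=bot.solve_ik(p,q); print(f,n,None if s is None else np.round(s,2))
E
```

```text
False tray [-0.96  0.41 -0.74  0.28  0.23 -1.04]
False drop [-0.21  0.41 -0.76  0.15  0.06 -0.23]
False hub [-0.41  0.43 -0.66  0.48  0.   -0.41]
False load [ 0.54  0.38 -0.84  0.02 -0.13  0.37]
False grip [ 0.53  0.16 -0.73  0.21 -0.18  0.34]
False hang [-0.2   0.1  -0.54  0.34  0.13 -0.19]
False sw [-0.52  0.51 -0.37  0.43  0.16 -0.53]
True tray [-0.96  0.41 -0.74  0.28  0.23  2.1 ]
True drop [-0.21  0.41 -0.76  0.15  0.06  2.91]
True hub [-0.41  0.43 -0.66  0.48  0.    2.74]
True load [ 0.54  0.38 -0.84  0.02 -0.13 -2.77]
True grip [ 0.53  0.16 -0.73  0.21 -0.18 -2.8 ]
True hang [-0.2   0.1  -0.54  0.34  0.13  2.95]
True sw [-0.52  0.51 -0.37  0.43  0.16  2.61]
```

Run:
```python
from h import *
L=np.radians(15)
p,q=tcp((.388,-.318,.045),.09,L)
bot.move_pose(p+[-.01,0,.13],q)
im,ps=snap("wrist"); cv2.imwrite("pics/w1.png",im[:,:,::-1])
print([(np.round(d["bbox"]).tolist(),d["confidence"]) for d in bot.search_frame("wrist","tray_tab")])
print(proj((.388,-.318,.07),"wrist",ps),bot.read_clock(),ps[0])
```

```text
[([174.0, 138.0, 142.0, 153.0], 0.62)]
[249.34358332 178.89760288] 3.6333 [ 0.38292956 -0.31793028  0.15679075]
```

View pics/w1.png

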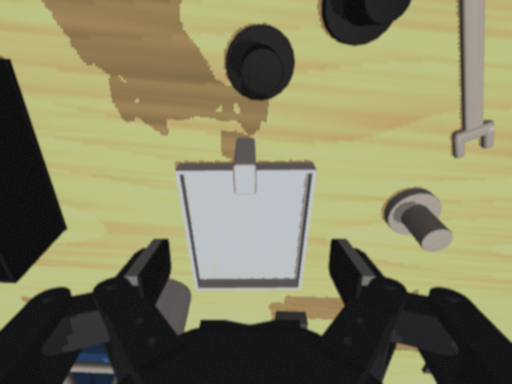

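The wrist view shows the tab top at (245,179), predicted at (249,179), so about 4 mm off in y. The silver hub's boss top is at (435,237). I grasp the tray.

Run:
```python
from h import *
L=np.radians(15)
print("hub",back((435,237),.06,"wrist",pose()),"tab",back((245,179),.07,"wrist",pose()))
p,q=tcp((.388,-.322,.045),.09,L)
bot.move_linear(p+[-.01,0,.06],.2)
bot.move_linear(p,.1)
bot.set_gripper(0,80); print(bot.read_gripper_width())
bot.move_linear(p+[0,0,.10],.15)
p1,q1=tcp(sw(-.22,0,.145),SY,L)
im,ps=snap("wrist"); cv2.imwrite("pics/w2.png",im[:,:,::-1])
bot.move_linear(p1,.2,q1)
p2,q1=tcp(sw(-.11,0,.145),SY,L)
bot.move_linear(p2,.12)
im,ps=snap("wrist"); cv2.imwrite("pics/w3.png",im[:,:,::-1])
im,ps=snap("top"); cv2.imwrite("pics/t3.png",cv2.resize(im[50:300,150:430,::-1],None,fx=2.5,fy=2.5,interpolation=cv2.INTER_CUBIC))
print(bot.read_gripper_width(),bot.read_ft_force(),bot.read_clock())
```

```text
hub [ 0.44455858 -0.11891135  0.06      ] tab [ 0.38836846 -0.32173736  0.07      ]
0.22599118392169865
0.22754559070620753 [ 5.16595704e-04 -8.70145336e-02 -1.73946293e+00] 9.1917
```

View pics/t3.png

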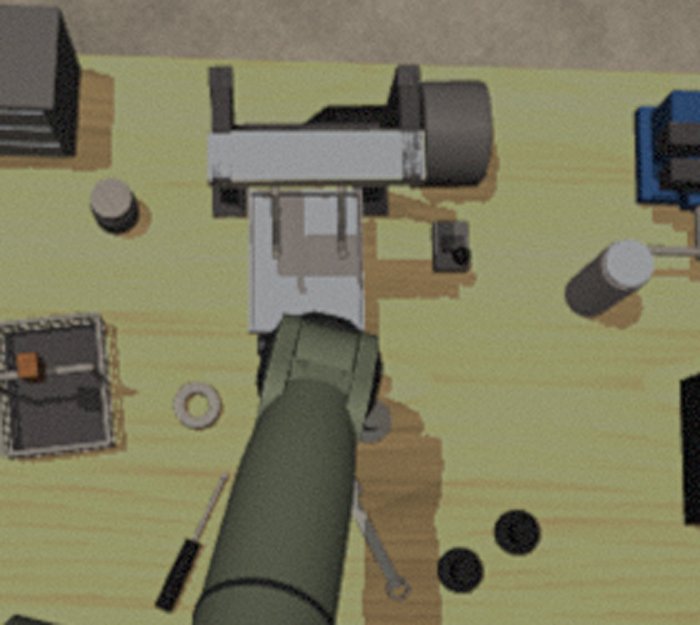

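The crop shows the tray centred on the prongs, which have their tips at (277,257) and (342,257). I lower and release.

Run:
```python
from h import *
L=np.radians(15)
o=lambda u,v:(u/2.5+150,v/2.5+50)
print("tips",back(o(277,257),.245),back(o(342,257),.245),"lamp",back(o(208,184),.397),back(o(424,186),.397),"swtip",back(o(460,255),.095))
p,q=tcp(sw(-.11,0,.047),SY,L)
print(bot.move_linear(p,.08,until_force=6),bot.read_position()-p)
bot.set_gripper(1.0); bot.wait(.1)
_,a=quat(SY,L)
bot.move_linear(bot.read_position()-.1*a+[-.02,0,0],.2)
# move back to view of stand and the hub
p,q=tcp(sw(-.25,0,.25),SY,np.radians(35))
bot.move_pose(p,q)
im,ps=snap("wrist"); cv2.imwrite("pics/w4.png",im[:,:,::-1]); np.save("ps4.npy",np.r_[ps[0],ps[1]])
im,_=snap("top"); cv2.imwrite("pics/t4.png",cv2.resize(im[50:300,150:430,::-1],None,fx=2.5,fy=2.5,interpolation=cv2.INTER_CUBIC))
for t in("hub_center","tray_center"): print(t,[(np.round(d["bbox"]).tolist(),round(d["confidence"],2)) for d in bot.search_frame("top",t)])
print(bot.read_clock())
```

```text
tips [0.61452074 0.02031577 0.245     ] [ 0.61685145 -0.05719182  0.245     ] lamp [0.65342559 0.097841   0.397     ] [ 0.65827632 -0.13290864  0.397     ] swtip [ 0.66307661 -0.22448317  0.095     ]
True [-9.13299815e-06  8.89879773e-05  3.67938837e-04]
hub_center [([325.0, 138.0, 15.0, 25.0], 0.74), ([325.0, 272.0, 20.0, 16.0], 0.68), ([349.0, 256.0, 21.0, 17.0], 0.62), ([289.0, 210.0, 18.0, 16.0], 0.59)]
tray_center [([248.0, 132.0, 44.0, 62.0], 0.65)]
12.7
```

View pics/w4.png

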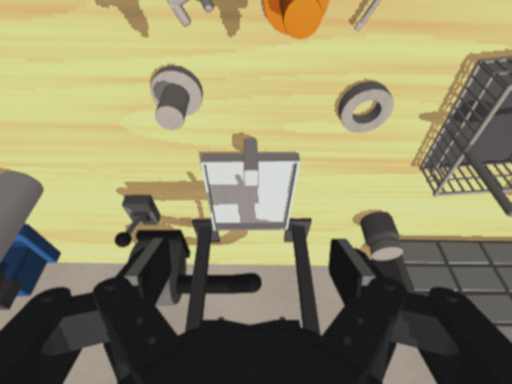

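View pics/t4.png

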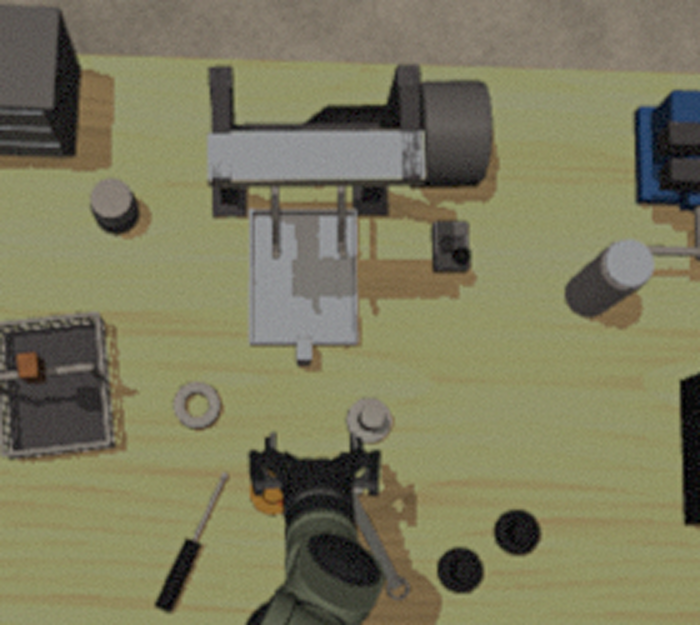

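The tray lies square under the prongs, with corners at (251,212) to (358,344) in the crop. The boss top is at (371,415) in the crop and (171,116) in the wrist view. Next, the hub.

Run:
```python
from h import *
o=lambda u,v:(u/2.5+150,v/2.5+50)
v=np.load("ps4.npy"); ps=(v[:3],v[3:])
tc=np.mean([back(o(*c),.02) for c in [(251,212),(357,212),(358,344),(250,344)]],0); print("tray-spot",tc-SEAT)
h1=back(o(371,415),.06); h2=back((171,116),.06,"wrist",ps); print(h1,h2)
print("basket w4?")
H=(h1+h2)/2; H[2]=.045
L=np.radians(20)
p,q=tcp(H,0.1,L); _,a=quat(.1,L)
bot.set_gripper(.85)
bot.move_pose(p-.08*a,q)
bot.move_linear(p,.12)
bot.set_gripper(0,50); print("width",bot.read_gripper_width())
bot.move_linear(p+[0,0,.13],.2)
print("ft",bot.read_ft_force(),bot.read_gripper_width())
C=np.array([.477,.309]); by=.148; ex=np.array([np.cos(by),np.sin(by)])
P=C-.10*ex
p,q=tcp([*P,.20],by,L); bot.move_pose(p,q)
im,ps=snap("wrist"); cv2.imwrite("pics/w5.png",im[:,:,::-1]); np.save("ps5.npy",np.r_[ps[0],ps[1]])
print(bot.read_clock(),bot.read_gripper_width())
```

```text
tray-spot [-0.00065853 -0.00265685 -0.215     ]
[ 0.45010193 -0.11222199  0.06      ] [ 0.44615144 -0.11021704  0.06      ]
basket w4?
width 0.3583308198291153
ft [ 0.12420526  0.64289031 -2.96872089] 0.35885393447831443
17.3167 0.35888846415436126
```

View pics/w5.png

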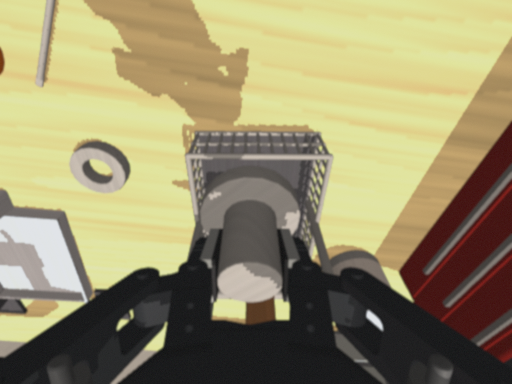

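The wrist view shows the hub held and upright. The basket's near rim runs from (188,156) to (332,158) and the bail block is behind it at about (260,310).

Run:
```python
from h import *
v=np.load("ps5.npy"); ps=(v[:3],v[3:])
A=back((188,156),.06,"wrist",ps);B=back((332,158),.06,"wrist",ps)
d=A-B; print(A,B,np.linalg.norm(d)); 
d=B-A; yaw=np.arctan2(-d[0],d[1]); ex=np.array([np.cos(yaw),np.sin(yaw)]); C=((A+B)/2)[:2]+.09*ex
print("yaw",yaw,"C",C)
C=(C+[.477,.309])/2; yaw=(yaw+.148)/2; ex=np.array([np.cos(yaw),np.sin(yaw)]); print(C,yaw)
L=np.radians(20); T=C-.048*ex
p,q=tcp([*T,.145],yaw,L); bot.move_linear(p,.1,q)
p,q=tcp([*T,.053],yaw,L); print(bot.move_linear(p,.08,until_force=8),bot.read_position()-p)
bot.set_gripper(.62); bot.wait(.15)
print("ft",bot.read_ft_force())
bot.move_linear(p+[0,0,.11],.15)
p3,q=tcp([*(C-.14*ex),.24],yaw,np.radians(20)); bot.move_linear(p3,.25,q)
im,ps=snap("wrist"); cv2.imwrite("pics/w6.png",im[:,:,::-1]); np.save("ps6.npy",np.r_[ps[0],ps[1]])
print(bot.read_clock())
```

```text
[0.40280332 0.23673204 0.06      ] [0.38456204 0.37496085 0.06      ] 0.1394272153067926
yaw 0.13120620531081736 C [0.48290911 0.31762115]
[0.47995456 0.31331058] 0.13960310265540868
False [0.00043885 0.00029531 0.00053771]
ft [0.09990641 0.18924377 0.2309551 ]
21.6083
```

View pics/w6.png

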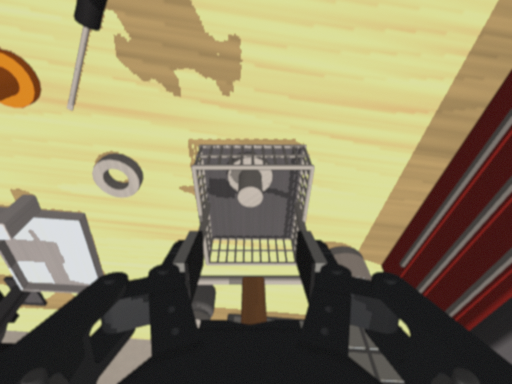

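The hub stands in the basket's front half at about (250,185). The bail block is at columns 243–266, its foot at about row 280. I measure the grip, then grasp.

Run:
```python
from h import *
v=np.load("ps6.npy"); ps=(v[:3],v[3:])
A=back((193,166),.06,"wrist",ps);B=back((313,166),.06,"wrist",ps)
d=B-A; yaw=np.arctan2(-d[0],d[1]); ex=np.array([np.cos(yaw),np.sin(yaw)])
print("C",((A+B)/2)[:2]+.09*ex,yaw,np.linalg.norm(d),"bar",back((254.5,280),.152,"wrist",ps))
C=np.array([.480,.3133]); by=.138
print("pred bar px",proj([*C,.15],"wrist",ps),"block top",proj([*C,.215],"wrist",ps))
L=np.radians(35)
p,q=tcp([*C,.19],by,L); _,a=quat(by,L)
bot.set_gripper(.85)
bot.move_pose(p-.10*a,q)
im,ps=snap("wrist"); cv2.imwrite("pics/w7.png",im[:,:,::-1]); np.save("ps7.npy",np.r_[ps[0],ps[1]])
print(bot.read_clock())
```

```text
C [0.48072374 0.31729895] 0.1395226487893644 0.13941543848253451 bar [0.4785262  0.31831523 0.152     ]
pred bar px [249.71368842 278.85961801] block top [249.8017092  340.70312646]
22.4333
```

View pics/w7.png

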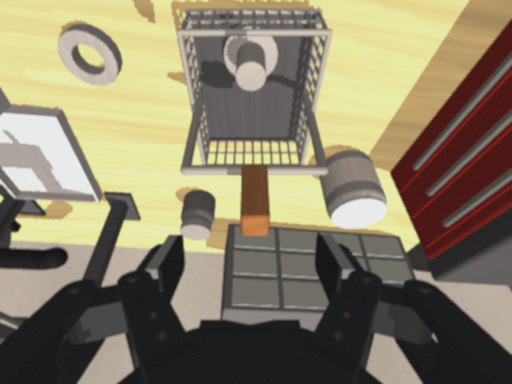

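The bail bar spans (183,170) to (327,170), with the block at column 255, so the block is at y of about 0.3175. I grasp, lift and carry the basket to in front of the hook.

Run:
```python
from h import *
v=np.load("ps7.npy"); ps=(v[:3],v[3:])
b=back((255,170),.15,"wrist",ps); print("bar",b)
C=np.array([.480,.3175]); C=(C+b[:2])/2; by=.138
L=np.radians(35)
p,q=tcp([*C,.191],by,L)
bot.move_linear(p,.12,q)
bot.set_gripper(0,110); print("w",bot.read_gripper_width())
bot.move_linear(p+[0,0,.03],.06)
print("ft",bot.read_ft_force(),bot.read_moment(),bot.read_gripper_width())
bot.move_linear(p+[0,0,.135],.15)
p1,q1=tcp(sw(-.13,0,.320),SY,L)
bot.move_linear(p1,.2,q1)
bot.wait(.3)
print("ft",bot.read_ft_force(),bot.read_gripper_width(),bot.read_clock())
im,ps=snap("wrist"); cv2.imwrite("pics/w8.png",im[:,:,::-1]); np.save("ps8.npy",np.r_[ps[0],ps[1]])
im,_=snap("scene"); t,_=snap("top")
a=cv2.resize(im[140:360,130:350,::-1],None,fx=2.2,fy=2.2); b=cv2.resize(t[60:260,190:390,::-1],(a.shape[0],a.shape[0]))
m=np.hstack([cv2.resize(a,(400,400)),cv2.resize(b,(400,400))]); cv2.imwrite("pics/m8.png",m)
```

```text
bar [0.48131208 0.3179796  0.15      ]
w 0.2683808294729348
ft [ 1.23980778e+00 -3.50633623e-03 -6.51891752e+00] [-0.12551187  1.10560821 -0.03542075] 0.26365117836234137
ft [-0.14805213  0.07524718 -7.52928712] 0.2664427689452682 27.5833
```

View pics/m8.png

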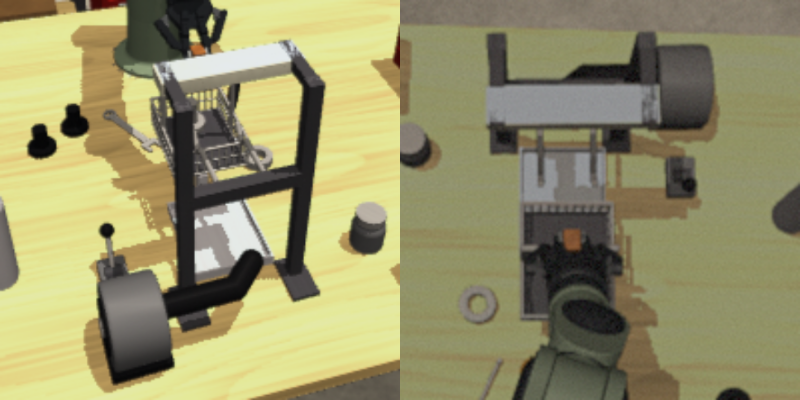

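The basket is held with the hub inside, square in front of the prongs. Top panel: prongs at columns 541 and 594, basket at 522–612. I move over the tips and lower it.

Run:
```python
from h import *
L=np.radians(35)
for n,P in [("far rim",sw(-.04,0,.189)),("near rim",sw(-.22,0,.189)),("block top",sw(-.13,0,.344))]:
    u=proj(P); print(n,(u-[190,60])*2+[400,0])
p,q=tcp(sw(0,0,.313),SY,L)
print(bot.move_linear(p,.1,until_force=8), bot.read_position()-p)
p,q=tcp(sw(0,0,.273),SY,L)
print(bot.move_linear(p,.05,until_force=9), bot.read_position()-p, bot.read_ft_force(),bot.read_moment(),bot.read_clock())
im,_=snap("scene"); t,_=snap("top")
a=im[140:360,130:350,::-1]; b=t[60:260,190:390,::-1]
cv2.imwrite("pics/m9.png",np.hstack([cv2.resize(a,(400,400)),cv2.resize(b,(400,400))]))
```

```text
far rim [566.219762   201.31242326]
near rim [566.97905923 317.08140258]
block top [571.74352168 239.18338114]
False [-5.36040558e-04  1.93616636e-05 -6.78629369e-05]
True [-1.12514990e-03  7.80878758e-05  3.95509042e-03] [-3.14575682 -0.15624758  3.88422423] [0.17571909 0.71214253 0.03129376] 29.85
```

View pics/m9.png

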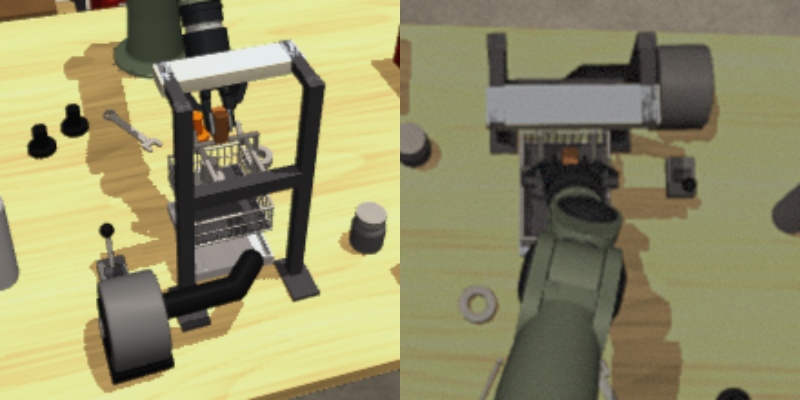

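Contact came at bar height of about 0.236 m, as expected for the V notches. I release.

Run:
```python
from h import *
L=np.radians(35)
bot.set_gripper(.5); bot.wait(.3)
print("ft",bot.read_ft_force())
_,a=quat(SY,L); p=bot.read_position()
print(bot.move_linear(p-.10*a,.1,until_force=6))
im,ps=snap("wrist")
bot.move_linear(p-.2*a,.2)
t,_=snap("top"); s,_=snap("scene"); w2,_=snap("wrist")
cv2.imwrite("pics/m10.png",np.hstack([cv2.resize(s[140:360,130:350,::-1],(400,400)),cv2.resize(w2[:,60:444,::-1],(400,400))]))
print(bot.read_clock())
```

```text
ft [-0.64624385 -0.95234743 -0.77039751]
False
32.575
```

View pics/m10.png

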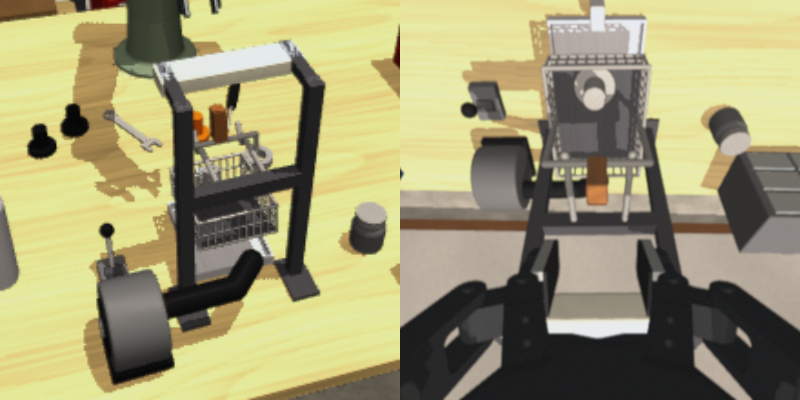

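The basket hangs level on both prongs, with the hub visible inside. That was my last picture view, so the lever and final checks go by numbers.

Run:
```python
from h import *
L=np.radians(20)
q,a=quat(SY,L)
bot.move_pose(sw(-.13,-.208,.25),q)
bot.set_gripper(0,40)
bot.move_linear(sw(-.08,-.208,.066),.25)
f=bot.move_linear(sw(.080,-.208,.065),.08,until_force=15)
p=bot.read_position(); print("stop",f,"x rel",p[0]-SEAT[0],"ft",bot.read_ft_force())
bot.wait(.2)
bot.move_linear(sw(-.08,-.208,.09),.2)
bot.move_linear(sw(-.2,-.208,.28),.25)
bot.wait(.3)
print("off px",proj(sw(.007,-.21,.092)),"on px",proj(sw(.083,-.21,.092)),"scene off/on",proj(sw(.007,-.21,.092),"scene"),proj(sw(.083,-.21,.092),"scene"))
for c in("top","scene"):
    im,_=snap(c)
    for t in ("switch_tip","tray_center","hub_center","basket_grip","bearing_center","can_center"): print(c,t,[(np.round(d["bbox"]).astype(int).tolist(),round(d["confidence"],2)) for d in bot.search_frame(c,t)][:3])
    r=im[120:165,315:355] if c=="top" else im[250:310,170:215]
    print(c, "dark centroid", np.argwhere(r.max(2)<35).mean(0)[::-1]+([315,120] if c=="top" else [170,250]), (r.max(2)<35).sum())
print(bot.read_clock(),bot.read_ft_force())
```

```text
stop True x rel 0.06426993476350884 ft [-6.72006122  0.1989771   8.58733679]
off px [334.81553471 153.77276166] on px [334.15661473 131.7451956 ] scene off/on [187.85526887 266.14264682] [192.50839322 284.05559034]
top switch_tip [([332, 128, 8, 15], 0.58)]
top tray_center [([248, 174, 44, 22], 0.89)]
top hub_center [([266, 156, 16, 19], 0.61), ([247, 235, 21, 22], 0.6), ([246, 174, 45, 22], 0.58)]
top basket_grip [([248, 126, 49, 51], 0.88)]
top bearing_center [([221, 203, 15, 16], 0.76), ([233, 73, 112, 83], 0.4), ([331, 130, 7, 14], 0.32)]
top can_center [([378, 146, 34, 33], 0.68), ([248, 178, 42, 20], 0.18)]
top dark centroid [330.76470588 126.55882353] 68
scene switch_tip [([186, 278, 14, 16], 0.72), ([188, 282, 10, 6], 0.45)]
scene tray_center [([223, 239, 58, 57], 0.76)]
scene hub_center [([161, 197, 19, 21], 0.53), ([142, 210, 17, 16], 0.52), ([360, 208, 35, 34], 0.5)]
scene basket_grip [([225, 193, 57, 88], 0.88)]
scene bearing_center [([262, 221, 21, 12], 0.67), ([186, 162, 123, 189], 0.31)]
scene can_center [([108, 243, 33, 58], 0.8)]
scene dark centroid [191.67647059 288.05882353] 68
39.6833 [ 1.01784343 -0.62876822  0.66289585]
```

The ball is detected at the "on" position: row ~132 in top against 131.7 predicted. To be sure the stop was the end stop, I push once more, harder. If it stops at the same place, I hand in.

Run:
```python
from h import *
bot.move_linear(sw(-.08,-.208,.075),.25)
f0=bot.read_ft_force()
print(bot.move_linear(sw(.035,-.208,.075),.15,until_force=10),bot.read_position()[0]-SEAT[0])
f=bot.move_linear(sw(.085,-.208,.075),.06,until_force=22)
p=bot.read_position(); print("stop",f,"x rel",p[0]-SEAT[0],bot.read_ft_force()-f0)
bot.move_linear(sw(-.08,-.208,.095),.2)
bot.move_linear(sw(-.2,-.208,.28),.25)
bot.wait(.5)
im,_=snap("top")
r=cv2.resize(im[118:162,320:350],None,fx=1,fy=1).max(2); print(r[::2,4:24:2])
for t in("switch_tip","basket_grip"): print([(np.round(d["bbox"]).astype(int).tolist(),round(d["confidence"],2)) for d in bot.search_frame("top",t)][:2])
print(bot.read_clock(),bot.read_ft_force())
```

```text
False 0.03995385353383907
stop True x rel 0.06984303396519798 [-10.34980874   0.78083904   9.83708468]
[[ 53  55  53  55  50  60  57  62  58  56]
 [ 48  42  35  41  42  39  43  44  43  40]
 [ 35  43  31  32  35  35  31  27  30  76]
 [ 40  46  50  42  50  67  65  64  76 126]
 [131 131 131 133 132 128 132 130 125 125]
 [122 119 124 120  57  46 112 122 122 121]
 [118 126 138  61  29  17  48 129 134 127]
 [124 138 145  60  27  23  48 157 150 150]
 [128 130 130 118  13  33 127 151 147 148]
 [129 126 127 119  72 118 153 145 146 145]
 [103  83  84  82  83  82 103 140 150 148]
 [ 85  65  59  65  76  60  65 127 147 147]
 [ 85  66  63  64  70  69  80 127 145 148]
 [ 84  57  45  59  72  71  94 141 150 146]
 [ 82  53  46  50  65  67  96 153 149 147]
 [ 87  53  42  48  61  62  93 151 151 151]
 [ 78  61  32  42  48  54  95 128 151 148]
 [ 59  67  60  68  78  95  95 131 149 147]
 [ 54  61  63  66  66  95 101 124 147 149]
 [ 46  68  68  65  62  96  93 113 148 147]
 [ 55  58  51  61  64  61  72 140 144 147]
 [133 133 131 130 131 147 148 149 148 145]]
[]
[([250, 128, 46, 50], 0.86), ([233, 76, 112, 82], 0.27)]
44.8417 [ 0.22530841  0.19188095 -0.51737564]
```

```bash
python3 -c "
from cell import bot
bot.close_job()"
```

```text
the job is handed in; nothing more can be done
```

I did all four steps in order and handed the job in at about 45 s on the clock. The hand-in reports no verdict, so the checks below are my own.

- **Tray:** it lies flat under the hook. Measured in the top picture, its centre is about 3 mm from the spot, and it is square to the stand.
- **Hub:** it stands upright in the front half of the basket and is let go. The wrist view showed it there before and after hanging.
- **Basket:** it touched the hook with its bar at about 0.236 m, against the expected 0.235 m. After release, pictures showed it level on both prongs. When I checked again after the lever pushes, the network still found it at the hook.
- **Lever:** two pushes, with 15 N and 22 N limits, stopped about 2 mm apart once the tool height is allowed for, so I take it as the end stop. The ball sits at row 131.2 in the top picture, with 131.7 predicted for fully on.
- **Bystanders:** I moved none of them. After the first lever push the bearing ring and the can were still where they started. I did not check the jar and the tin with numbers at the end.

Some checks were weaker or disagreed:

- **Last lever check:** the network missed the switch ball in the last top picture, so the lever reading rests on pixel values and the stop positions.
- **Hub detections:** the hub look-ups also reported look-alikes.
- **Picture views:** I used all 12, so nothing after the hanging was checked by eye.

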